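# Find the rocking tub lid and hold it down

### The job

One of the four tub lids on the tray does not sit properly and rocks. Press gently on the edges of the lids with a fingertip until you find the one that tips, then press that lid down at its middle until it sits flat on its tub, and finish while still holding it down there so that I can close its clips. Do not grip or lift anything, and leave the other things on the counter alone.

Things in the scene. Friction and masses are not known exactly. Their poses are not given: they have to be found in the camera images.
- tray: Shallow wooden tray fixed on the counter, 262 mm (its x) by 392 mm (its y), rim 26 mm high; origin at the centre of its underside, on the counter; x points away from the robot, turned by up to 0.25 rad.
- lid_place_1 (a point): Middle of the top of the lid at the near left place of the tray, axes parallel to the tray's; the real lid top lies 0 to 4 mm higher than this point, sound or rocking. White tub, 80 mm square, fixed in the tray, with a flat grey lid 90 mm square, 6 mm thick, skirt 11 mm. All four look the same; their side clips hang open and stay so.
- lid_place_2 (a point): Middle of the top of the lid at the near right place of the tray, axes parallel to the tray's; the real lid top lies 0 to 4 mm higher than this point, sound or rocking. Tub and lid as at lid_place_1. No reading tells at which place the rocking lid is. A sound lid gives at most 1.5 mm, at 12 N, and stays level.
- lid_place_3 (a point): Middle of the top of the lid at the far left place of the tray, axes parallel to the tray's; the real lid top lies 0 to 4 mm higher than this point, sound or rocking. Tub and lid as at lid_place_1. The rocking lid, pressed by any edge (say 30 mm from the middle), tips that way until the edge meets the rim, at 1 to 3 N, and springs back.
- lid_place_4 (a point): Middle of the top of the lid at the far right place of the tray, axes parallel to the tray's; the real lid top lies 0 to 4 mm higher than this point, sound or rocking. Tub and lid as at lid_place_1. The rocking lid, pressed within 8 mm of its middle, sits flat on its rim at about 7 N and rises when let go: hold it with 10 to 20 N. Over 40 N on anything is too much.
- lid_drop (a joint): How far the middle of the rocking lid (wherever it is) has sunk, m: 0 as found, 0.004 seated on its rim, negative if pulled up.
- lid_rock_x (a joint): Tilt of the rocking lid about its own x axis (parallel to the tray's x), rad: 0 level, up to about 0.1 either way when an edge on its left or right is pressed.
- lid_rock_y (a joint): Tilt of the rocking lid about its own y axis (parallel to the tray's y), rad: 0 level, up to about 0.1 either way when its near or far edge is pressed.
- ramekin: Bystander: bronze-coloured aluminium ramekin, 72 mm across, 42 mm high, loose in one of the two middle bays of the tray, between tubs; origin at the centre of its underside.
- salt_jar: Bystander: small glass jar with a steel cap, 56 mm across, 65 mm high, loose in the other middle bay of the tray; origin at the centre of its underside.
- bowl: Bystander: white porcelain bowl, 150 mm across, 65 mm high, left of the tray; origin at the centre of its underside.
- rolling_pin: Bystander: walnut rolling pin, 48 mm thick, 380 mm long, lying along its y beyond the tray; origin under its middle.
- cutter: Bystander: steel cutter ring, 72 mm across, 35 mm high, right of the tray; origin at the centre of its underside.
- spoon: Bystander: wooden spoon, 240 mm long, lying left of the tray, its bowl end towards +x; origin on its underside.

How it is judged (in metres and radians):
On the way:
1. the rocking lid has been found: pressed at an edge, it tipped by more than 0.03 rad ((value of joint any of lid_rock_x, lid_rock_y above 0.03 rad or value of joint any of lid_rock_x, lid_rock_y below -0.03 rad)), for 0.1 s.
At the end, for the whole second after the job is handed in: The lid that rocked is held down on its tub's rim (its middle sunk more than 3 of 4 mm), flat to within 0.03 rad about both axes, by the fingers pressing with 3 to 40 N (value of joint lid_drop above 0.003 m and not (value of joint lid_rock_x above 0.03 rad) and not (value of joint lid_rock_x below -0.03 rad) and not (value of joint lid_rock_y above 0.03 rad) and not (value of joint lid_rock_y below -0.03 rad) and contact force between the fingers and anything else between 3 and 40 N); the arm keeps its last pose, push and grip.
It fails at once if a bystander (ramekin, salt jar, bowl, rolling pin, cutter, spoon) is moved by more than 15 mm or lifted (distance of any of ramekin, salt_jar, bowl, rolling_pin, cutter, spoon from where it was at the start of the episode above 0.015 m).
It fails at once if the lid is pulled or lifted up (more than 4 mm) instead of pressed (value of joint lid_drop below -0.004 m).
It fails at once if the fingers press anything harder than 40 N (contact force between the fingers and anything else above 40 N).
It also fails if it takes over 53 s, if anything falls off the work surface, if the arm or the gripper's body presses on something with over 40 N, if the wrist force passes 120 N, or if a joint passes its speed limit or range.

### The arm

A 6-joint arm with a two-finger parallel gripper is mounted at the origin on the work surface. World frame = base frame: x ahead of the robot, y to its left, z up, the work surface at z = 0. Lengths are in mm, angles in degrees, forces in N, time in s.
With the tool pointing down it reaches from about 300 to 850 mm from the base axis. Payload 4.2 kg.
Tool frame: the origin (TCP) lies at the very end of the fingers, on their centre line; the grasp point (between the pads) lies 19 mm behind it; z points along the fingers, y is the line along which they close (so a half turn about z gives the same grasp; the last joint's range is limited). The gripper opens to 91 mm and grips with 3 to 60 N. Pads are 32 mm wide; open, the fingers measure 118 mm over their backs; the gripper's body (76 mm by 178 mm) begins 60 mm behind the grasp point.
Start: joints at [71.677, 18.312, 89.639, -0, 72.044, -1.146], TCP at [169.816, 549.368, 213.976] pointing down, gripper open.
Joint ranges: [-177.97, 177.97], [-48.28, 115.42], [12.27, 149.76], [-77.06, 257.06], [2.81, 150.46], [-146.56, 146.56]. Speed limits (degrees/s): [147.25, 147.25, 180, 180, 180, 180].

### API

Orientations are given as [roll, pitch, yaw] about the fixed x, y, z axes, in that order (R = Rz(yaw) Ry(pitch) Rx(roll)).
In Python, from workcell import * gives the robot as it stands.
- The arm moves only by the tool move_arm, never from a script. Its argument "motion" is a list of rows, each a list of 3 entries, a list of its own where there are three numbers: the finger opening in mm, from 0 to 91.2, then the shift along the world's x, y, z in units of 25 mm (1.0 is 25 mm), then the turn, a rotation vector about the world's x, y, z in units of 4 degrees (1.0 is 4 degrees). In form: [[grip, [x, y, z], [ax, ay, az]], ...]. A call has 1 to 20 rows; each row shifts and turns the commanded pose from where the row before left it; what a row does not reach is not made up. A row lasts 1/12 s, in which the tool goes at most 41.7 mm and 7.16 degrees, less where a joint would pass 70% of its speed; a pose out of reach is approached as far as the arm can. A call with a number of a shift or a turn outside -1 to 1 is refused whole. A call with a gripper value outside its range is refused whole. The fingers move at their own pace and stop on an object; "grip_force" is the grip in N (left out, the last holds). Time passes only in rows, so rows that do not move let the fingers close. It gives the time, the measured TCP pose, the force, the opening and the grip force at its end, in the units of the state.
- state(): the state, without advancing time (a new reading comes with each control period).
- grab_frame(name): name is "scene" or "top" or "wrist"; returns the picture (480x640x3 uint8, blue, green, red); there is no depth.
- camera_info(name): a dict with "fx", "fy", "cx", "cy" (pixels), "k1" (the pictures are not rectified: a ray, as slopes to the right and down, at radius r is drawn at 1 + k1 r^2 times it, then the intrinsics apply), "rvec" (rotation vector, rad) and "tvec" (3), from world to camera coordinates, as OpenCV has them. Camera axes: x right, y down, z forward; pixel columns grow to the right and rows downward; lengths in mm; the calibration is good to about 2 mm. A picture is of the moment at which its call begins: read the wrist's pose just before it. camera_info takes no time and is no camera call; for the wrist camera it gives the pose at the moment of the call.
- job_done(): hands the job in; it is judged then, once.
The state is a dict: "time_s": time; "qpos": joint angles; "qvel": joint speeds; "effort": joint torques, N m; "ee_pos": TCP position; "ee_rot": TCP orientation; "force": force on the tool from outside, world axes, zero at the start; "torque": the same for the moment, N m; "gripper_width": finger opening in mm; "gripper_force": force on a finger pad.
Only numpy, scipy, OpenCV 4.12 (cv2) and the standard library are available. Lean on these libraries where they do the work, as an engineer would, in place of code of your own. Each camera call takes 0.05 s, during which the arm holds its last target. There are 200 camera calls.

## Working session

There is one attempt and no reset: what is moved stays moved. The work goes in short steps, Python scripts to look and compute and a tool call to move; the robot and the scene stay as the last step left them, time stands still between calls to the robot, and variables do not carry over. Pictures are saved under pics/ and viewed, at most 10 in all, crops included, and the job is handed in when it is done.

Besides the shell and the picture viewer there is one more tool, called after "Emit:" by a JSON object that holds its "api" and its "payload". move_arm: Moves the arm, as the interface text tells. Shifts and turns lie within -1 to 1; 1 stands for 25 mm of shift or 4 degrees of turn. Its arguments: {"type":"object","properties":{"motion":{"type":"array","items":{"type":"array"}},"grip_force":{"type":"number"}},"required":["motion"]}

```bash
mkdir -p pics; python3 - <<'E'
from workcell import *
import cv2
for n in ("top","scene"):
    cv2.imwrite(f"pics/{n}0.png",grab_frame(n)); print(n,camera_info(n))
print(state())
E
```

```text
top {'fx': 583.4584421779537, 'fy': 583.4584421779537, 'cx': 316.0106051167746, 'cy': 241.23755880382527, 'k1': 0.006555087726926526, 'rvec': array([ 2.12547804, -2.16905048,  0.15918733]), 'tvec': array([   7.20743865,  597.22482732, 1530.79793471])}
scene {'fx': 545.1195195259584, 'fy': 545.1195195259584, 'cx': 314.2745327816967, 'cy': 238.93431809273224, 'k1': -0.028900808730271333, 'rvec': array([ 2.10181279,  1.44807953, -0.4939764 ]), 'tvec': array([-207.94800656, -382.86474613, 1816.66985517])}
{'time_s': 0.1, 'qpos': array([ 7.16772578e+01,  1.83475792e+01,  8.96974366e+01,  4.73874133e-04,
        7.20442084e+01, -1.14559685e+00]), 'qvel': array([-0.07156926, -0.16227123, -0.12912149, -0.01391279,  0.17303977,
       -0.02778305]), 'effort': array([ 1.17850781e-03, -4.13336885e+01, -2.32510543e+01,  7.29069882e-02,
        4.22117743e-02, -3.10969938e-05]), 'ee_pos': array([169.66924278, 548.93971364, 213.22176662]), 'ee_rot': array([-1.79910803e+02, -2.23434424e-03,  1.62822707e+02]), 'force': array([-0.11677705,  0.31607048, -0.00113791]), 'torque': array([-0.0028547 , -0.03858204, -0.05987884]), 'gripper_force': 0.0, 'gripper_width': 90.87356021106615}
```

View pics/top0.png

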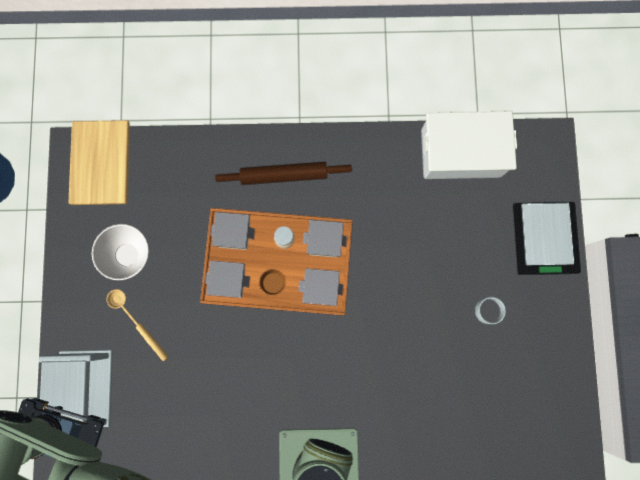

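The top view shows the tray at about (276,262). The lids are at about (231,231), (324,239), (225,280) and (320,287). I'll enlarge the top and scene views for exact corners.

```bash
python3 - <<'E'
import cv2,numpy as np
a=cv2.imread("pics/top0.png")[200:325,190:365]
a=cv2.resize(a,None,fx=4.5,fy=4.5,interpolation=cv2.INTER_CUBIC)
cv2.imwrite("pics/topc.png",a[:600,:800])
E
```

```text
(no output)
```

View pics/topc.png

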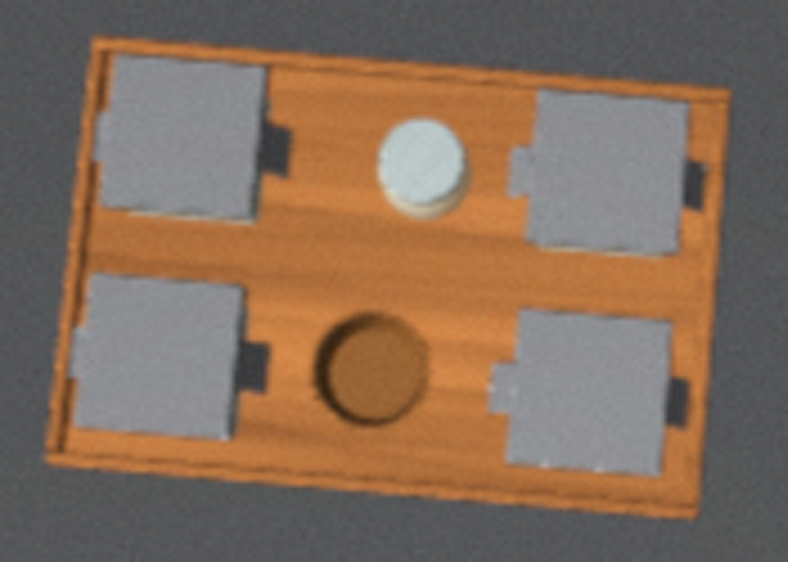

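View pics/scene0.png

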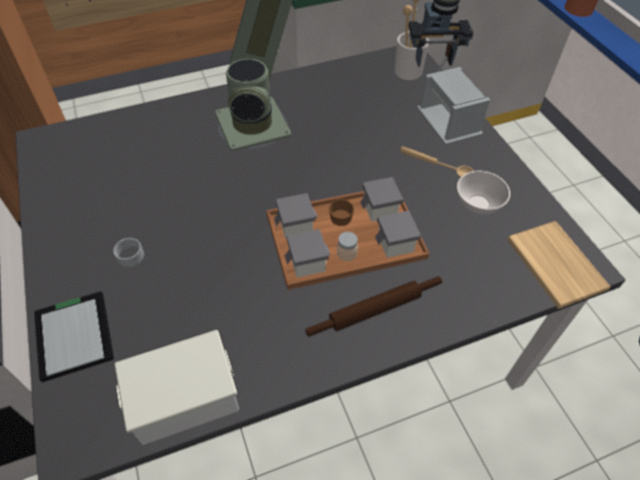

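```bash
cat > h.py <<'E'
from workcell import *
import cv2,numpy as np
def ray(n,uv):
    c=camera_info(n);R=cv2.Rodrigues(np.array(c["rvec"]))[0];C=-R.T@c["tvec"]
    K=np.array([[c["fx"],0,c["cx"]],[0,c["fy"],c["cy"]],[0,0,1.]])
    p=cv2.undistortPoints(np.array(uv,float).reshape(-1,1,2),K,np.array([c["k1"],0,0,0.]))[:,0]
    return C,np.c_[p,np.ones(len(p))]@R
def onz(n,uv,z):
    C,d=ray(n,uv); return C+d*((z-C[2])/d[:,2])[:,None]
E
python3 - <<'E'
from h import *
L={1:[(92,274),(245,286),(233,438),(76,427)],2:[(518,311),(672,322),(661,474),(507,463)],
3:[(112,55),(268,67),(258,220),(100,207)],4:[(537,90),(688,102),(680,254),(528,242)],'tray':[(93,38),(730,90),(697,518),(45,463)]}
S={1:(383,194),2:(296,209),3:(399,229),4:(307,246)}
for k,v in L.items():
    uv=(np.array(v)+.5)/4.5-.5+[190,200]
    if k=='tray':
        w=onz("top",uv,26); print(k,w.round(),w.mean(0)); e=w[0]-w[1]; print(np.degrees(np.arctan2(-e[0],e[1])),np.linalg.norm(w[0]-w[1]),np.linalg.norm(w[1]-w[2]));continue
    c=uv.mean(0,keepdims=True)
    C1,d1=ray("top",c);C2,d2=ray("scene",[S[k]])
    A=np.c_[d1[0],-d2[0]];t=np.linalg.lstsq(A,C2-C1,rcond=None)[0]
    p=C1+d1[0]*t[0];q=C2+d2[0]*t[1]
    w=onz("top",uv,75);print(k,p.round(),q.round(),'at z75',w.mean(0).round(1),[np.linalg.norm(w[i]-w[i-1]).round(1) for i in range(4)], (np.degrees(np.arctan2(*( -(w[0]-w[1])[:2]*[1,-1]))).round(1)))
j=[("jar top",(422,160)),("ramekin",(372,370))]
for n,p in j: print(n,onz("top",[(np.array(p)+.5)/4.5-.5+[190,200]],60))
a=cv2.imread("pics/scene0.png")[170:290,255:435]
cv2.imwrite("pics/scc.png",cv2.resize(a,None,fx=4.4,fy=4.4,interpolation=cv2.INTER_CUBIC))
E
```

```text
1 [498. 234.  73.] [500. 238.  73.] at z75 [498.3 234.1  75. ] [np.float64(89.4), np.float64(89.8), np.float64(88.6), np.float64(91.3)] -5.7
2 [472. -14.  82.] [472. -11.  82.] at z75 [472.2 -14.3  75. ] [np.float64(88.5), np.float64(90.0), np.float64(88.4), np.float64(89.3)] -5.3
3 [627. 221.  72.] [628. 224.  73.] at z75 [627.2 220.9  75. ] [np.float64(90.9), np.float64(92.6), np.float64(91.4), np.float64(93.1)] -5.6
4 [600. -28.  81.] [601. -27.  81.] at z75 [601.5 -28.2  75. ] [np.float64(90.6), np.float64(89.4), np.float64(90.5), np.float64(89.3)] -5.8
tray [[ 698.  284.   26.]
 [ 658. -104.   26.]
 [ 399.  -77.   26.]
 [ 440.  311.   26.]] [548.71047038 103.25988154  26.        ]
-5.896803309158983 390.3426361955088 259.83451834655074
jar top [[612.98354703  82.01175604  60.        ]]
ramekin [[488.7848441  112.89089293  60.        ]]
```

View pics/scc.png

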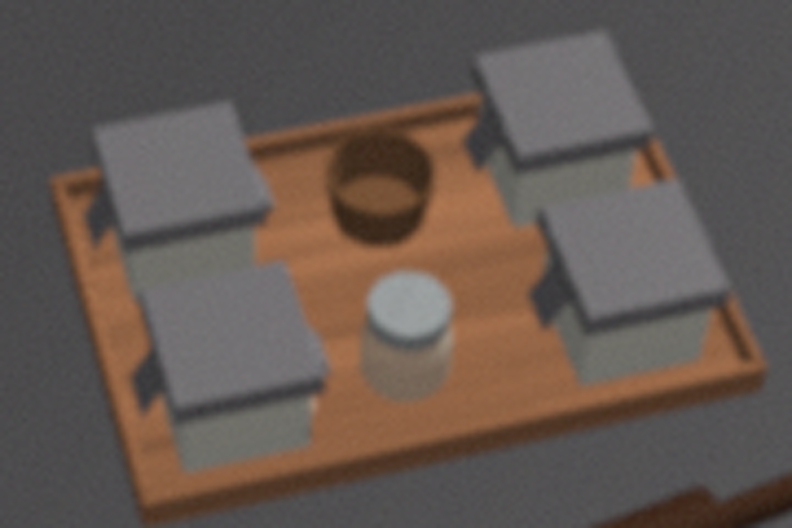

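The four lids are level in the scene crop, with centres at about (562,96), (183,168), (634,253) and (232,333). The lid tops come out at z≈75–85. I'll move above the inner edge of lid 1 with the fingers closed.

Emit:
{"api": "move_arm", "payload": {"motion": [[0, [0.68, -0.72, 0], [0, 0, 0.15]], [0, [0.68, -0.72, 0], [0, 0, 0.15]], [0, [0.68, -0.72, 0], [0, 0, 0.15]], [0, [0.68, -0.72, 0], [0, 0, 0.15]], [0, [0.68, -0.72, 0], [0, 0, 0.15]], [0, [0.68, -0.72, 0], [0, 0, 0.15]], [0, [0.68, -0.72, 0], [0, 0, 0.15]], [0, [0.68, -0.72, 0], [0, 0, 0.15]], [0, [0.68, -0.72, 0], [0, 0, 0.15]], [0, [0.68, -0.72, -0.35], [0, 0, 0.15]], [0, [0.68, -0.72, -0.35], [0, 0, 0.15]], [0, [0.68, -0.72, -0.35], [0, 0, 0.15]], [0, [0.68, -0.72, -0.35], [0, 0, 0.15]], [0, [0.68, -0.72, -0.35], [0, 0, 0.15]], [0, [0.68, -0.72, -0.35], [0, 0, 0.15]], [0, [0.68, -0.72, -0.35], [0, 0, 0.15]], [0, [0.68, -0.72, -0.35], [0, 0, 0.15]], [0, [0.68, -0.72, -0.35], [0, 0, 0.15]], [0, [0.68, -0.72, -0.35], [0, 0, 0.15]], [0, [0, 0, 0], [0, 0, 0]]], "grip_force": 3}}

```text
time_s: 1.77
ee_pos: [494.3, 204.3, 124.5]
ee_rot: [-179.9, -0.1, 174.1]
force: [0.0, -0.0, 0.3]
gripper_width: 0.4
gripper_force: 0.0
```

Emit:
{"api": "move_arm", "payload": {"motion": [[0, [0, 0.08, -0.5], [0, 0, 0]], [0, [0, 0, -0.5], [0, 0, 0]], [0, [0, 0, -0.36], [0, 0, 0]], [0, [0, 0, 0], [0, 0, 0]], [0, [0, 0, 0], [0, 0, 0]]]}}

```text
time_s: 2.18
ee_pos: [492.3, 209.5, 92.2]
ee_rot: [-180.0, -0.1, 174.2]
force: [-0.1, -1.5, 0.1]
gripper_width: 0.5
gripper_force: 0.0
```

Emit:
{"api": "move_arm", "payload": {"motion": [[0, [0, 0, -0.12], [0, 0, 0]], [0, [0, 0, 0], [0, 0, 0]], [0, [0, 0, 0], [0, 0, 0]]]}}

```text
time_s: 2.43
ee_pos: [492.9, 209.6, 89.9]
ee_rot: [180.0, 0.0, 174.2]
force: [-0.2, 0.5, -0.6]
gripper_width: 0.5
gripper_force: 0.0
```

Emit:
{"api": "move_arm", "payload": {"motion": [[0, [0, 0, -0.1], [0, 0, 0]], [0, [0, 0, 0], [0, 0, 0]], [0, [0, 0, 0], [0, 0, 0]]]}}

```text
time_s: 2.68
ee_pos: [493.2, 209.6, 87.4]
ee_rot: [180.0, 0.1, 174.2]
force: [1.0, 0.7, 2.8]
gripper_width: 0.5
gripper_force: 0.7
```

Emit:
{"api": "move_arm", "payload": {"motion": [[0, [0, 0, 0], [0, 0, 0]], [0, [0, 0, 0], [0, 0, 0]]]}}

```text
time_s: 2.85
ee_pos: [493.3, 209.6, 87.3]
ee_rot: [180.0, 0.1, 174.2]
force: [1.2, 0.9, 2.2]
gripper_width: 0.8
gripper_force: 1.0
```

Emit:
{"api": "move_arm", "payload": {"motion": [[0, [0, 0, -0.04], [0, 0, 0]], [0, [0, 0, 0], [0, 0, 0]], [0, [0, 0, 0], [0, 0, 0]]]}}

```text
time_s: 3.1
ee_pos: [493.3, 209.6, 86.8]
ee_rot: [180.0, 0.1, 174.2]
force: [0.8, 0.8, 6.8]
gripper_width: 0.5
gripper_force: 3.0
```

Emit:
{"api": "move_arm", "payload": {"motion": [[0, [0, 0, -0.04], [0, 0, 0]], [0, [0, 0, 0], [0, 0, 0]], [0, [0, 0, 0], [0, 0, 0]]]}}

```text
time_s: 3.35
ee_pos: [493.3, 209.6, 86.3]
ee_rot: [179.9, 0.1, 174.2]
force: [-1.3, 0.2, 9.4]
gripper_width: 0.5
gripper_force: 4.8
```

Emit:
{"api": "move_arm", "payload": {"motion": [[0, [0, 0, 0.1], [0, 0, 0]], [0, [0, 0, 0], [0, 0, 0]], [0, [0, 0, 0], [0, 0, 0]], [0, [0, 0, 0], [0, 0, 0]]]}}

```text
time_s: 3.68
ee_pos: [492.6, 209.2, 87.2]
ee_rot: [-180.0, -0.0, 174.2]
force: [-0.2, 0.0, 2.2]
gripper_width: 0.4
gripper_force: 1.2
```

Emit:
{"api": "move_arm", "payload": {"motion": [[0, [0, 0, 0.03], [0, 0, 0]], [0, [0, 0, 0], [0, 0, 0]], [0, [0, 0, 0], [0, 0, 0]], [0, [0, 0, 0], [0, 0, 0]]]}}

```text
time_s: 4.02
ee_pos: [492.6, 209.3, 87.9]
ee_rot: [-180.0, -0.0, 174.2]
force: [-0.5, -0.5, 0.7]
gripper_width: 0.5
gripper_force: 0.0
```

Emit:
{"api": "move_arm", "payload": {"motion": [[0, [0, 0, 0.8], [0, 0, 0]], [0, [0.88, -0.11, 0], [0, 0, 0]], [0, [0.88, -0.11, 0], [0, 0, 0]], [0, [0.88, -0.11, 0], [0, 0, 0]], [0, [0.88, -0.11, 0], [0, 0, 0]], [0, [0.88, -0.11, 0], [0, 0, 0]], [0, [0.86, -0.11, 0], [0, 0, 0]], [0, [0, 0, -0.6], [0, 0, 0]], [0, [0, 0, 0], [0, 0, 0]], [0, [0, 0, 0], [0, 0, 0]]]}}

```text
time_s: 4.85
ee_pos: [623.1, 192.5, 91.9]
ee_rot: [-179.9, -0.2, 174.2]
force: [0.1, 0.5, 1.2]
gripper_width: 0.6
gripper_force: 0.0
```

Emit:
{"api": "move_arm", "payload": {"motion": [[0, [0, 0, -0.08], [0, 0, 0]], [0, [0, 0, 0], [0, 0, 0]], [0, [0, 0, 0], [0, 0, 0]], [0, [0, 0, 0], [0, 0, 0]]]}}

```text
time_s: 5.18
ee_pos: [624.2, 193.1, 91.9]
ee_rot: [180.0, 0.0, 174.2]
force: [0.1, -0.4, 0.7]
gripper_width: 0.3
gripper_force: 0.0
```

Emit:
{"api": "move_arm", "payload": {"motion": [[0, [0, 0, -0.06], [0, 0, 0]], [0, [0, 0, 0], [0, 0, 0]], [0, [0, 0, 0], [0, 0, 0]], [0, [0, 0, 0], [0, 0, 0]]]}}

```text
time_s: 5.52
ee_pos: [624.3, 192.9, 89.7]
ee_rot: [180.0, 0.0, 174.2]
force: [-0.1, 0.1, 0.1]
gripper_width: 0.5
gripper_force: 0.0
```

Emit:
{"api": "move_arm", "payload": {"motion": [[0, [0, 0, -0.06], [0, 0, 0]], [0, [0, 0, 0], [0, 0, 0]], [0, [0, 0, 0], [0, 0, 0]], [0, [0, 0, 0], [0, 0, 0]]]}}

```text
time_s: 5.85
ee_pos: [624.3, 192.8, 88.2]
ee_rot: [180.0, -0.0, 174.2]
force: [0.1, 0.4, -0.5]
gripper_width: 0.4
gripper_force: 0.0
```

Emit:
{"api": "move_arm", "payload": {"motion": [[0, [0, 0, -0.05], [0, 0, 0]], [0, [0, 0, 0], [0, 0, 0]], [0, [0, 0, 0], [0, 0, 0]], [0, [0, 0, 0], [0, 0, 0]]]}}

```text
time_s: 6.18
ee_pos: [624.3, 192.9, 87.0]
ee_rot: [180.0, -0.0, 174.2]
force: [0.2, 0.5, -0.3]
gripper_width: 0.5
gripper_force: 0.1
```

Emit:
{"api": "move_arm", "payload": {"motion": [[0, [0, 0, -0.05], [0, 0, 0]], [0, [0, 0, 0], [0, 0, 0]], [0, [0, 0, 0], [0, 0, 0]], [0, [0, 0, 0], [0, 0, 0]]]}}

```text
time_s: 6.52
ee_pos: [624.4, 192.9, 86.3]
ee_rot: [180.0, 0.0, 174.2]
force: [-1.8, -0.9, 4.9]
gripper_width: 0.5
gripper_force: 2.5
```

Emit:
{"api": "move_arm", "payload": {"motion": [[0, [0, 0, -0.05], [0, 0, 0]], [0, [0, 0, 0], [0, 0, 0]], [0, [0, 0, 0], [0, 0, 0]], [0, [0, 0, 0], [0, 0, 0]]]}}

```text
time_s: 6.85
ee_pos: [624.4, 192.9, 85.8]
ee_rot: [180.0, 0.0, 174.2]
force: [-2.6, -0.7, 9.0]
gripper_width: 0.6
gripper_force: 4.4
```

Lids 1 and 3 are sound. Next is lid 4.

Emit:
{"api": "move_arm", "payload": {"motion": [[0, [0, 0, 1.0], [0, 0, 0]], [0, [0, 0, 1.0], [0, 0, 0]], [0, [-0.1, -0.96, 0], [0, 0, 0]], [0, [-0.1, -0.96, 0], [0, 0, 0]], [0, [-0.1, -0.96, 0], [0, 0, 0]], [0, [-0.1, -0.96, 0], [0, 0, 0]], [0, [-0.1, -0.96, 0], [0, 0, 0]], [0, [-0.1, -0.96, 0], [0, 0, 0]], [0, [-0.1, -0.96, 0], [0, 0, 0]], [0, [-0.1, -0.96, 0], [0, 0, 0]], [0, [0, 0, -0.9], [0, 0, 0]], [0, [0, 0, -0.7], [0, 0, 0]], [0, [0, 0, 0], [0, 0, 0]], [0, [0, 0, 0], [0, 0, 0]], [0, [0, 0, 0], [0, 0, 0]]]}}

```text
time_s: 8.1
ee_pos: [604.9, 1.1, 95.0]
ee_rot: [180.0, 0.1, 174.2]
force: [0.6, 0.7, -0.1]
gripper_width: 0.5
gripper_force: 0.0
```

Emit:
{"api": "move_arm", "payload": {"motion": [[0, [0, 0, -0.06], [0, 0, 0]], [0, [0, 0, 0], [0, 0, 0]], [0, [0, 0, 0], [0, 0, 0]], [0, [0, 0, 0], [0, 0, 0]]]}}

```text
time_s: 8.43
ee_pos: [604.6, 1.1, 93.5]
ee_rot: [180.0, 0.1, 174.2]
force: [0.4, -0.6, 0.9]
gripper_width: 0.3
gripper_force: 0.0
```

Emit:
{"api": "move_arm", "payload": {"motion": [[0, [0, 0, -0.06], [0, 0, 0]], [0, [0, 0, 0], [0, 0, 0]], [0, [0, 0, 0], [0, 0, 0]], [0, [0, 0, 0], [0, 0, 0]]]}}

```text
time_s: 8.77
ee_pos: [604.3, 0.9, 91.5]
ee_rot: [180.0, -0.0, 174.2]
force: [-0.4, 0.7, 0.1]
gripper_width: 0.7
gripper_force: 0.0
```

Emit:
{"api": "move_arm", "payload": {"motion": [[0, [0, 0, -0.05], [0, 0, 0]], [0, [0, 0, 0], [0, 0, 0]], [0, [0, 0, 0], [0, 0, 0]], [0, [0, 0, 0], [0, 0, 0]]]}}

```text
time_s: 9.1
ee_pos: [604.3, 0.8, 90.2]
ee_rot: [180.0, -0.0, 174.2]
force: [0.7, 0.3, 0.1]
gripper_width: 0.4
gripper_force: 0.0
```

Emit:
{"api": "move_arm", "payload": {"motion": [[0, [0, 0, -0.05], [0, 0, 0]], [0, [0, 0, 0], [0, 0, 0]], [0, [0, 0, 0], [0, 0, 0]], [0, [0, 0, 0], [0, 0, 0]]]}}

```text
time_s: 9.43
ee_pos: [604.3, 0.8, 89.0]
ee_rot: [180.0, -0.0, 174.2]
force: [-0.0, 0.1, -0.3]
gripper_width: 0.3
gripper_force: 0.0
```

Emit:
{"api": "move_arm", "payload": {"motion": [[0, [0, 0, -0.05], [0, 0, 0]], [0, [0, 0, 0], [0, 0, 0]], [0, [0, 0, 0], [0, 0, 0]], [0, [0, 0, 0], [0, 0, 0]]]}}

```text
time_s: 9.77
ee_pos: [604.3, 0.9, 87.7]
ee_rot: [180.0, 0.0, 174.2]
force: [0.0, -0.3, 0.4]
gripper_width: 0.6
gripper_force: 0.0
```

Emit:
{"api": "move_arm", "payload": {"motion": [[0, [0, 0, -0.05], [0, 0, 0]], [0, [0, 0, 0], [0, 0, 0]], [0, [0, 0, 0], [0, 0, 0]], [0, [0, 0, 0], [0, 0, 0]]]}}

```text
time_s: 10.1
ee_pos: [604.3, 0.9, 86.5]
ee_rot: [180.0, -0.0, 174.2]
force: [-0.7, 0.2, -0.4]
gripper_width: 0.3
gripper_force: 0.1
```

Emit:
{"api": "move_arm", "payload": {"motion": [[0, [0, 0, -0.05], [0, 0, 0]], [0, [0, 0, 0], [0, 0, 0]], [0, [0, 0, 0], [0, 0, 0]], [0, [0, 0, 0], [0, 0, 0]]]}}

```text
time_s: 10.43
ee_pos: [604.4, 0.9, 85.3]
ee_rot: [180.0, 0.0, 174.2]
force: [-0.3, 0.9, 0.2]
gripper_width: 0.6
gripper_force: 0.4
```

Emit:
{"api": "move_arm", "payload": {"motion": [[0, [0, 0, -0.05], [0, 0, 0]], [0, [0, 0, 0], [0, 0, 0]], [0, [0, 0, 0], [0, 0, 0]], [0, [0, 0, 0], [0, 0, 0]]]}}

```text
time_s: 10.77
ee_pos: [604.4, 1.1, 84.1]
ee_rot: [180.0, 0.0, 174.2]
force: [0.1, 2.0, 1.9]
gripper_width: 0.4
gripper_force: 0.9
```

Emit:
{"api": "move_arm", "payload": {"motion": [[0, [0, 0, -0.04], [0, 0, 0]], [0, [0, 0, 0], [0, 0, 0]], [0, [0, 0, 0], [0, 0, 0]], [0, [0, 0, 0], [0, 0, 0]]]}}

```text
time_s: 11.1
ee_pos: [604.5, 1.1, 83.3]
ee_rot: [180.0, 0.0, 174.2]
force: [-0.4, 2.3, 5.8]
gripper_width: 0.5
gripper_force: 2.3
```

Lid 4 gave about 3 mm under 2 N and then stopped hard, so it's the rocking lid. I'll lift off, centre over it and press.

Emit:
{"api": "move_arm", "payload": {"motion": [[0, [0, 0, 0.6], [0, 0, 0]], [0, [-0.06, -0.58, 0], [0, 0, 0]], [0, [-0.06, -0.58, 0], [0, 0, 0]], [0, [0, 0, -0.4], [0, 0, 0]], [0, [0, 0, 0], [0, 0, 0]], [0, [0, 0, 0], [0, 0, 0]], [0, [0, 0, 0], [0, 0, 0]], [0, [0, 0, 0], [0, 0, 0]]]}}

```text
time_s: 11.77
ee_pos: [601.1, -27.9, 87.5]
ee_rot: [180.0, -0.1, 174.2]
force: [-0.1, 0.3, -0.2]
gripper_width: 0.4
gripper_force: 0.0
```

Emit:
{"api": "move_arm", "payload": {"motion": [[0, [0, 0, -0.06], [0, 0, 0]], [0, [0, 0, -0.04], [0, 0, 0]], [0, [0, 0, 0], [0, 0, 0]], [0, [0, 0, 0], [0, 0, 0]], [0, [0, 0, 0], [0, 0, 0]]]}}

```text
time_s: 12.18
ee_pos: [601.5, -27.8, 85.7]
ee_rot: [180.0, 0.0, 174.2]
force: [0.8, 0.8, 1.7]
gripper_width: 0.1
gripper_force: 0.8
```

Emit:
{"api": "move_arm", "payload": {"motion": [[0, [0, 0, -0.05], [0, 0, 0]], [0, [0, 0, 0], [0, 0, 0]], [0, [0, 0, 0], [0, 0, 0]], [0, [0, 0, 0], [0, 0, 0]]]}}

```text
time_s: 12.52
ee_pos: [601.5, -27.8, 84.5]
ee_rot: [180.0, 0.0, 174.2]
force: [-0.9, 3.1, 2.9]
gripper_width: 0.5
gripper_force: 1.8
```

Emit:
{"api": "move_arm", "payload": {"motion": [[0, [0, 0, -0.05], [0, 0, 0]], [0, [0, 0, 0], [0, 0, 0]], [0, [0, 0, 0], [0, 0, 0]], [0, [0, 0, 0], [0, 0, 0]]]}}

```text
time_s: 12.85
ee_pos: [601.5, -27.9, 83.3]
ee_rot: [180.0, 0.0, 174.2]
force: [-0.7, 1.9, 6.3]
gripper_width: 0.3
gripper_force: 2.8
```

Emit:
{"api": "move_arm", "payload": {"motion": [[0, [0, 0, -0.05], [0, 0, 0]], [0, [0, 0, 0], [0, 0, 0]], [0, [0, 0, 0], [0, 0, 0]], [0, [0, 0, 0], [0, 0, 0]]]}}

```text
time_s: 13.18
ee_pos: [601.5, -27.9, 82.6]
ee_rot: [180.0, 0.0, 174.2]
force: [-1.1, 2.5, 8.1]
gripper_width: 0.4
gripper_force: 4.0
```

Emit:
{"api": "move_arm", "payload": {"motion": [[0, [0, 0, -0.04], [0, 0, 0]], [0, [0, 0, 0], [0, 0, 0]], [0, [0, 0, 0], [0, 0, 0]], [0, [0, 0, 0], [0, 0, 0]], [0, [0, 0, 0], [0, 0, 0]], [0, [0, 0, 0], [0, 0, 0]]]}}

```text
time_s: 13.68
ee_pos: [601.5, -27.9, 82.4]
ee_rot: [180.0, 0.1, 174.2]
force: [-2.8, 1.7, 12.1]
gripper_width: 0.8
gripper_force: 6.1
```

It's now stiff and seated. I'll add a little more force, then look once more.

Emit:
{"api": "move_arm", "payload": {"motion": [[0, [0, 0, -0.03], [0, 0, 0]], [0, [0, 0, 0], [0, 0, 0]], [0, [0, 0, 0], [0, 0, 0]], [0, [0, 0, 0], [0, 0, 0]], [0, [0, 0, 0], [0, 0, 0]], [0, [0, 0, 0], [0, 0, 0]]]}}

```text
time_s: 14.18
ee_pos: [601.5, -27.9, 82.3]
ee_rot: [180.0, 0.1, 174.2]
force: [-2.8, 3.1, 16.8]
gripper_width: 0.7
gripper_force: 7.8
```

```bash
python3 - <<'E'
from h import *
for i in range(4):
    a=grab_frame("wrist"); s=state(); print(s["ee_pos"].round(2),s["force"].round(1),s["gripper_force"])
b=grab_frame("scene")[170:290,255:435]
cv2.imwrite("pics/end.png",np.hstack([cv2.resize(a,(400,300)),cv2.resize(b,(400,300))]))
E
```

```text
[601.54 -27.85  82.29] [-4.4  2.3 15.8] 7.799705229699612
[601.54 -27.85  82.27] [-3.9  2.8 15. ] 7.8004056215286255
[601.52 -27.86  82.26] [-3.7  2.4 14.8] 7.800380811095238
[601.55 -27.86  82.3 ] [-3.   1.9 16.1] 7.801014371216297
```

View pics/end.png

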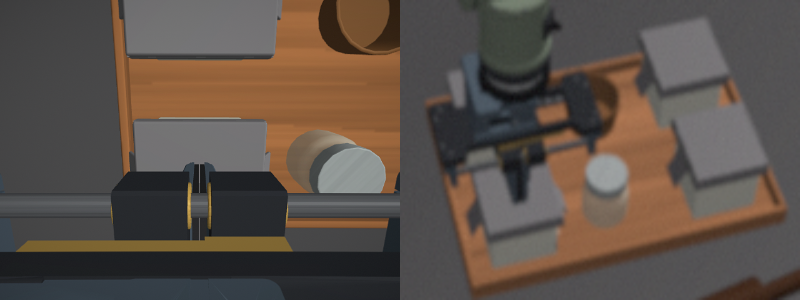

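The wrist view shows the fingertips at column 198 and the lid spanning 135–267, so they are centred. The lid looks level, with a steady push of about 15 N and the bystanders undisturbed.

```bash
python3 -c "
from workcell import *
print(job_done())"
```

```text
the job is handed in; nothing more can be done
None
```

The rocking lid was the far right one (place 4); I handed the job in with it pressed flat at its middle and held at about 15 N, having tested lids 1 and 3 as sound and left lid 2 unpressed.

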